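Clamp the flowered plaque in its glue press

ROBOT

A 6-joint arm with a two-finger parallel gripper is mounted at the origin on the work surface. World frame = base frame: x ahead of the robot, y to its left, z up, the work surface at z = 0. Lengths are in m, angles in rad, forces in N, time in s.
With the tool pointing down it reaches from about 0.375 to 0.75 m from the base axis. Payload 9 kg.
Tool frame: the origin (TCP) lies at the very end of the fingers, on their centre line; the grasp point (between the pads) lies hold_point_z behind it (hold_point_z is the distance from the TCP to the grasp point, in m); y points along the fingers, x is the direction in which the jaws open and shut, and the axes are right-handed (so a half turn about y gives the same grasp; the last joint's range is limited). The gripper opens to 85 mm and grips with 20 to 120 N. Pads are 22 mm wide; open, the fingers measure 114 mm over their backs; the gripper's body (76 mm by 85 mm) begins 54 mm behind the grasp point. The pads swing forward as they close: fully open they stand 13 mm farther back than shut.
Start: joints at [-1.343, 0.104, 0.097, 1.564, 0, 1.353], TCP at [0.259, -0.541, 0.231] pointing down, gripper open.
Joint ranges: [-2.99, 2.99], [-0.84, 1.86], [-1.1, 1.16], [-1.84, 2.11], [-1.51, 1.56], [-3.14, 3.14]. Speed limits (rad/s): [2.22, 2.22, 2.57, 3.14, 3.14, 3.14].

INTERFACE

Orientations are given as a unit quaternion [w, x, y, z].
In Python, from cell import * gives the robot as it stands.
- The arm moves only by the shell command python3 -m handwheel 'ROWS' [FORCE]. ROWS is JSON, a list that holds one entry, the list of rows, each a list of 7 numbers: the shift along the tool's x, y, z as a fraction of full scale, then the turn, a rotation vector about the tool's x, y, z as a fraction of full scale, then the closure, from 0 (fully open) to 1 (shut). A call has 1 to 12 rows; each row shifts and turns the commanded pose from where the row before left it, along the tool's axes as they then stand; what a row does not reach is not made up. Full scale, the value 1, is 7.5 cm for a shift and 0.08 rad for a turn. A row lasts 1/8 s, in which the tool goes at most 62.5 mm and 10.7 degrees, less where a joint would pass 70% of its speed; a pose out of reach is approached as far as the arm can. A call with a number of a shift or a turn outside -1 to 1 is refused whole. A call with a gripper value outside its range is refused whole. The fingers move at their own pace and stop on an object; FORCE is the grip in N (left out, the last holds). Time passes only in rows, so rows that do not move let the fingers close. It gives the time, the measured TCP pose, the force and the opening at its end, in the units of the state.
- state(): the state, without advancing time (a new reading comes with each control period).
- grab_frame(name): name is "scene" or "side" or "wrist"; returns a dict with "pixels" (384x512x3 uint8, red, green, blue), "depth" (384x512 float32, m along the optical axis (not along the pixel's ray), 0 where there is no reading), "intrinsics" (3x3 intrinsics, pixels), "cam_to_world" (4x4, takes a point from camera to world coordinates). Camera axes: x right, y up, looking along -z (the intrinsics and any distortion apply to the point x, -y, -z); pixel columns grow to the right and rows downward; lengths in m; the calibration is good to about 2 mm. A picture is of the moment at which its call begins.
- job_done(): hands the job in, once; it reports no verdict.
The state is a dict: "t": time; "q": joint angles; "qvel": joint speeds; "tau": joint torques, N m; "eef_pos": TCP position; "tcp_rot": TCP orientation; "force": force on the tool from outside, world axes, zero at the start; "torque": the same for the moment, N m; "grip_width": opening from 0.0 (shut) to 1.0 (fully open).
Only numpy, scipy, OpenCV 4.12 (cv2) and the standard library are available. Lean on these libraries where they do the work, as an engineer would, in place of code of your own. Each camera call takes 0.05 s, during which the arm holds its last target. There are 200 camera calls.

TASK

Two identical little glue presses stand on the craft table, both open. Find the one in which the round plaque with the glued flowers lies and tip its upright frame over onto the plaque, past the point where it snaps, so that it springs fully shut; leave the other press, with the bare plaque, open, keep both plaques in their seats and let go.

Things in the scene. Friction and masses are not known exactly. Their poses are not given: they have to be found in the camera images.
- plaque_center (a point): Centre (halfway up) of the flowered plaque: a loose pale wooden disc, 90 mm across and 8 mm thick, with three paper-flower shapes about 25 mm across glued on its top. It lies flat in the seat of one press, underside 15 mm above the table. Each press is a fixed plywood board 160 x 150 x 15 mm with two steel hinge brackets up to 48 mm high.
- blank_center (a point): Centre (halfway up) of the bare plaque: the same disc, 90 mm across and 8 mm thick, without flowers, lying in the seat of the other press. Both presses carry a spring strut on the flap's +y side, reaching 90 mm from the middle and 50 mm above the table.
- flap_a_edge (a point): Mid free edge of press A's flap, a wooden frame 110 x 110 x 6 mm, window 66 mm, hinged on the robot's side (+-26 deg). x: from hinge to edge; hinge line 115 mm back along -x, 27.5 mm above table; y: along hinge, level; z: flap normal, up when shut. Open at start: 110 deg from shut, edge 136 mm high; shut: level, 27.5 mm high. Hinge to seat, level: y cross world up; centre 60 mm away.
- flap_b_edge (a point): The same point and axes on press B's flap, same sizes. In both, an over-centre spring holds the flap at either stop; snap point 55 deg from shut. Push the back of the open frame towards the seat within 30 mm of its free edge (lower down the hand may catch on the edge): about 5 N at first, less further on; past the snap point it springs shut by itself. The edge peaks 143 mm above the table.
Things that resemble listed ones, but are neither listed nor needed, are in the scene too. Leave any yellow look-alike of the part that bears flap_b_edge alone.

How it is judged:
At the end, for the whole second after the job is handed in: The flap of the press that holds the flowered plaque lies shut (within 10 degrees of level), the other press's flap stands open (more than 92 degrees from shut), and both plaques are within 15 mm of where they started (((horizontal distance between plaque_center and flap_a_edge below 0.16 m and angle between flap_a_edge's own z axis and vertical below 0.17 rad and angle between flap_b_edge's own z axis and vertical above 1.6 rad) or (horizontal distance between plaque_center and flap_b_edge below 0.16 m and angle between flap_b_edge's own z axis and vertical below 0.17 rad and angle between flap_a_edge's own z axis and vertical above 1.6 rad)) and distance of each of plaque_center, blank_center from where it was at the start of the episode below 0.015 m); the robot touches nothing.
It fails at once if the press with the bare plaque is snapped shut ((not (horizontal distance between plaque_center and flap_a_edge below 0.16 m) and angle between flap_a_edge's own z axis and vertical below 0.96 rad) or (not (horizontal distance between plaque_center and flap_b_edge below 0.16 m) and angle between flap_b_edge's own z axis and vertical below 0.96 rad)).
It fails at once if the flowered plaque is pushed out of its seat (distance of plaque_center from where it was at the start of the episode above 0.02 m).
It fails at once if the bare plaque is pushed out of its seat (distance of blank_center from where it was at the start of the episode above 0.02 m).
It also fails if it takes over 32 s, if anything falls off the work surface, if the arm or the gripper's body presses on something with over 40 N, if the wrist force passes 120 N, or if a joint passes its speed limit or range.

## Working session

There is one attempt and no reset: what is moved stays moved. The work goes in short steps, Python scripts to look and compute and a shell command to move; the robot and the scene stay as the last step left them, time stands still between calls to the robot, and variables do not carry over. Pictures are saved under pics/ and viewed, about 8 in all and at most 12, crops included, and the job is handed in when it is done.

```bash
mkdir -p pics
python3 - <<'E'
from cell import *
import cv2,numpy as np,pickle
s=state();print({k:np.round(v,3) for k,v in s.items()})
d={n:grab_frame(n) for n in("scene","side","wrist")}
pickle.dump(d,open('f0.pkl','wb'))
for n in d: print(n,np.round(d[n]["cam_to_world"],3).tolist(),np.round(d[n]["intrinsics"],1).tolist())
im=np.vstack([np.hstack([d["scene"]["pixels"],d["side"]["pixels"]])])
cv2.imwrite('pics/a.png',cv2.resize(d["scene"]["pixels"][:,:,::-1],(800,600)))
cv2.imwrite('pics/b.png',cv2.resize(d["side"]["pixels"][:,:,::-1],(800,600)))
E
```

```text
{'t': np.float64(0.0), 'q': array([-1.343,  0.105,  0.096,  1.564, -0.   ,  1.353]), 'qvel': array([ 0.001,  0.   , -0.001, -0.   , -0.002,  0.001]), 'tau': array([ 0.0000e+00, -5.5693e+01,  5.0365e+01,  1.7000e-02, -0.0000e+00,
        0.0000e+00]), 'eef_pos': array([ 0.259, -0.541,  0.231]), 'tcp_rot': array([ 0.598, -0.598,  0.377, -0.377]), 'force': array([ 0.006, -0.252,  0.216]), 'torque': array([-0.021,  0.058,  0.041]), 'grip_width': np.float64(1.0)}
scene [[-0.059, -0.793, 0.607, 1.169], [0.998, -0.055, 0.025, -0.072], [0.014, 0.607, 0.794, 0.992], [0.0, 0.0, 0.0, 1.0]] [[380.6, 0.0, 256.0], [0.0, 380.6, 196.9], [0.0, 0.0, 1.0]]
side [[-0.94, 0.172, -0.296, 0.247], [-0.342, -0.478, 0.809, 0.598], [-0.002, 0.861, 0.508, 0.56], [0.0, 0.0, 0.0, 1.0]] [[349.6, 0.0, 250.7], [0.0, 349.6, 189.6], [0.0, 0.0, 1.0]]
wrist [[0.432, 0.861, 0.268, 0.326], [-0.902, 0.413, 0.127, -0.508], [-0.001, -0.297, 0.955, 0.374], [0.0, 0.0, 0.0, 1.0]] [[309.7, 0.0, 260.5], [0.0, 309.7, 193.7], [0.0, 0.0, 1.0]]
```

View pics/a.png

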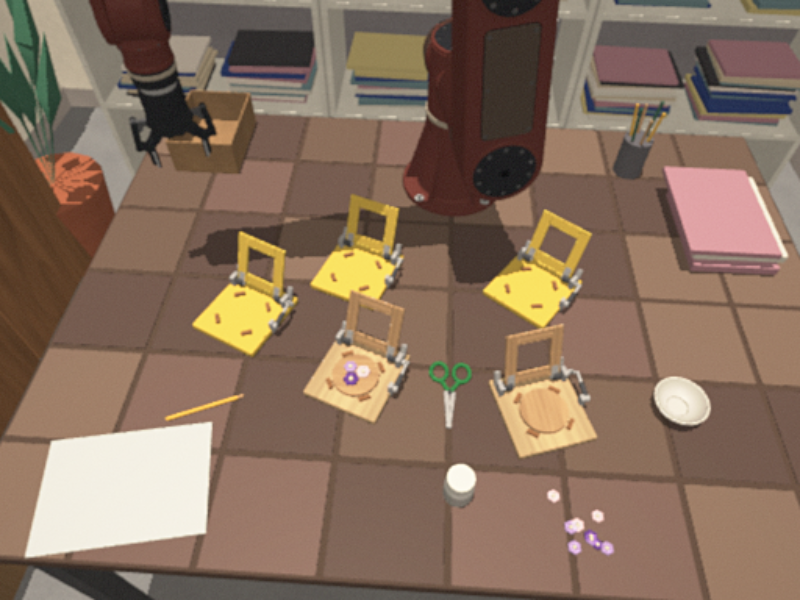

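View pics/b.png

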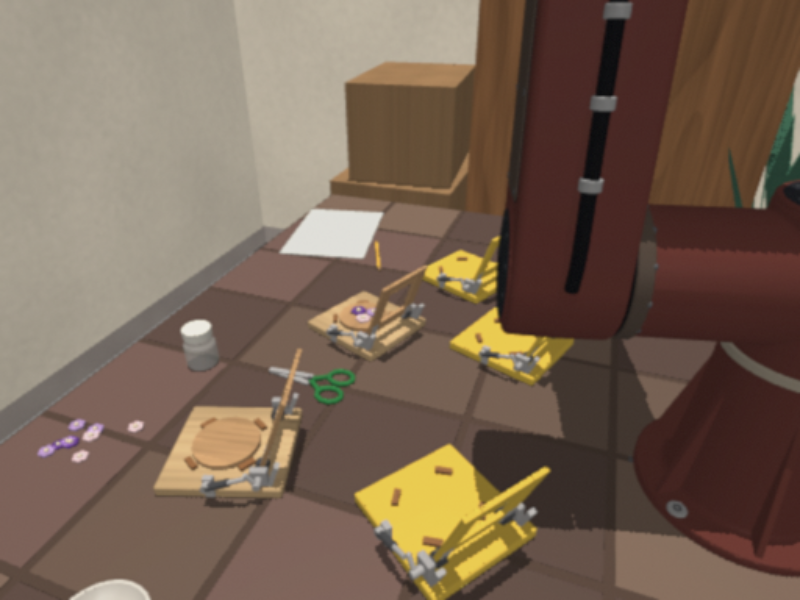

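The scene view (800x600) shows these candidates:
- Wooden press with flowers at (356,372), its flap at (375,322). This is the target.
- Wooden press with the bare plaque at (545,408), its flap at (535,352).
- Yellow look-alikes at (245,315), (358,272) and (535,290), the middle one just behind the target.

I'll check the choice in a crop and measure it.

```bash
cat > h.py <<'E'
import numpy as np,pickle
def pt(f,u,v,d=None,z=None):
    K=f["intrinsics"];T=f["cam_to_world"]
    r=T[:3,:3]@np.array([(u-K[0,2])/K[0,0],-(v-K[1,2])/K[1,1],-1.]);o=T[:3,3]
    if z is not None: return o+r*(z-o[2])/r[2]
    return o+r*d
def cloud(f):
    K=f["intrinsics"];T=f["cam_to_world"];v,u=np.mgrid[:384,:512];D=f["depth"]
    P=np.stack([(u-K[0,2])/K[0,0]*D,-(v-K[1,2])/K[1,1]*D,-D],-1)
    return P@T[:3,:3].T+T[:3,3]
E
python3 - <<'E'
from h import *
import cv2
d=pickle.load(open('f0.pkl','rb'));f=d["scene"];P=cloud(f);I=f["pixels"]
hsv=cv2.cvtColor(I,cv2.COLOR_RGB2HSV)
c=I[170:300,180:400];cv2.imwrite('pics/c.png',cv2.resize(c[:,:,::-1],None,fx=3.6,fy=3.6,interpolation=cv2.INTER_CUBIC))
# flower pixels
for name,(u0,u1,v0,v1) in {'flow':(190,265,180,275),'bare':(305,390,200,295),'yel':(195,260,120,195)}.items():
    Q=P[v0:v1,u0:u1].reshape(-1,3);h=hsv[v0:v1,u0:u1].reshape(-1,3).astype(int);ok=f["depth"][v0:v1,u0:u1].ravel()>0
    wood=ok&(h[:,0]>8)&(h[:,0]<32)&(h[:,1]>70)&(h[:,2]>110)
    if name=='flow':
        fl=ok&(h[:,0]>115)&(h[:,0]<165)&(h[:,1]>40)&(h[:,2]>100);print('flowers',fl.sum(),Q[fl].mean(0).round(3))
    b=Q[wood&(Q[:,2]>.008)&(Q[:,2]<.022)]
    (cx,cy),sz,a=cv2.minAreaRect(b[:,:2].astype(np.float32)*1000)
    print(name,'board',len(b),cx,cy,sz,a)
    F=Q[ok&(Q[:,2]>.06)&(Q[:,2]<.16)&wood]
    print(' flap',len(F),F.mean(0).round(3),F.min(0).round(3),F.max(0).round(3))
    if len(F)>10:
        m=F.mean(0);U,S,V=np.linalg.svd(F-m,full_matrices=False);n=V[2];n=n*np.sign(n[0]);print(' n',n.round(3),'resid',S[2]/len(F)**.5,'yaw',np.degrees(np.arctan2(n[1],n[0])),'elev',np.degrees(np.arcsin(n[2])))
        top=F[F[:,2]>.115];y=np.array([-n[1],n[0]])/np.hypot(*n[:2]);t=top[:,:2]@y;print(' top along-y range',t.min(),t.max(),'zmax',F[:,2].max(), 'topcentre',top.mean(0).round(3), 'extremes',top[t.argmin()].round(3),top[t.argmax()].round(3))
E
```

```text
flowers 75 [ 0.593 -0.187  0.024]
flow board 2014 516.3339233398438 -188.5718994140625 (348.0475158691406, 207.41323852539062) 13.26584243774414
 flap 501 [ 0.507 -0.144  0.108] [ 0.475 -0.201  0.06 ] [ 0.541 -0.09   0.137]
 n [ 0.873 -0.34   0.35 ] resid 0.0018967438731586394 yaw -21.307093577229885 elev 20.46677155867692
 top along-y range -0.006134000380523797 0.10358831784165454 zmax 0.13741890989287175 topcentre [ 0.501 -0.142  0.126] extremes [ 0.48  -0.194  0.129] [ 0.521 -0.092  0.116]
bare board 2150 568.5970458984375 160.00057983398438 (311.5816345214844, 168.9776611328125) 9.856642723083496
 flap 515 [0.558 0.146 0.108] [0.528 0.092 0.06 ] [0.592 0.202 0.136]
 n [0.887 0.296 0.354] resid 0.0016577234283677328 yaw 18.421023999918084 elev 20.747781908134986
 top along-y range -0.09149647059232931 0.01745139562859101 zmax 0.13646515577923235 topcentre [0.551 0.143 0.126] extremes [0.57  0.093 0.12 ] [0.536 0.197 0.116]
yel board 1252 323.250732421875 -200.54183959960938 (153.57933044433594, 156.0060577392578) 71.29058074951172
 flap 562 [ 0.312 -0.17   0.112] [ 0.216 -0.227  0.06 ] [ 0.507 -0.117  0.139]
 n [ 0.063  0.06  -0.996] resid 0.0199802902696402 yaw 43.83618139572599 elev -85.00295567579403
 top along-y range -0.4757691982285326 -0.25959672240159837 zmax 0.13887098760946692 topcentre [ 0.341 -0.167  0.127] extremes [ 0.485 -0.194  0.116] [ 0.253 -0.117  0.134]
```

View pics/c.png

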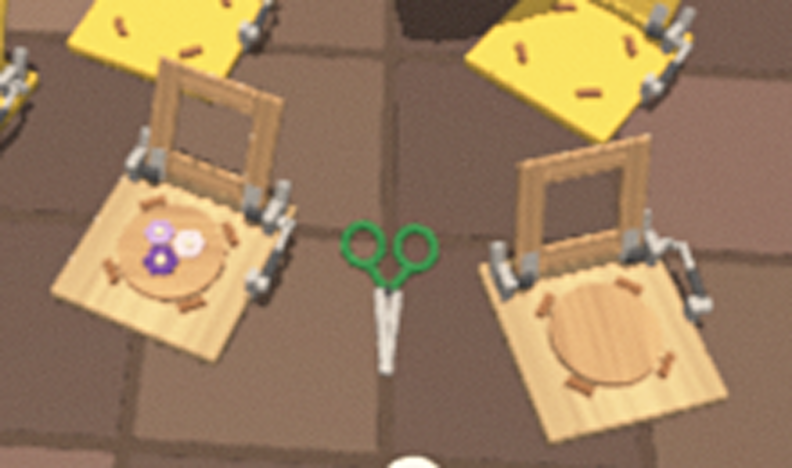

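Choice confirmed: the press with three flowers is the one at scene (356,372), and its frame has a 66 mm window. The flap's normal points at about -21°, its top edge is near (0.50,-0.145), z is about 0.136, and the lean-back is 20°, all matching the description. I'll push the two side bars with both fingers part-open, so that nothing enters the window. First I go behind the flap at height.

```bash
python3 -m handwheel '[[[-0.4,0,0.45,0,0,0,0.2],[-0.4,0,0.45,0,0,0,0.2],[-0.4,0,0.45,0,0,0,0.2],[-0.4,0,0.45,0,0,0,0.2],[-0.4,0,0.45,0,0,0,0.2],[-0.4,0,0.45,0,0,0,0.2],[-0.4,0,0.45,0,0,0,0.2],[-0.4,0,0.45,0,0,0,0.2],[-0.4,0,0.45,0,0,0,0.2],[-0.4,0,0.45,0,0,0,0.2],[0,0,0,0,0,0,0.2]]]' 20
```

```text
t: 1.52
eef_pos: [0.4344, -0.1228, 0.2312]
tcp_rot: [0.599, -0.599, 0.376, -0.376]
force: [-1.1, -0.1, -0.8]
grip_width: 0.797
```

```bash
python3 -m handwheel '[[[0,0,0,0,0.935,0,0.2],[0,0,0,0,0.935,0,0.2],[0,0,0,0,0.935,0,0.2],[0,0,0,0,0.935,0,0.2],[0,0,0,0,0.935,0,0.2],[0,0,0,0,0.935,0,0.2],[0,0,0,0,0.935,0,0.2],[0,0,0,0,0.935,0,0.2],[0,0,0,0,0.935,0,0.2],[0,0,0,0,0.935,0,0.2],[0,0,0,0,0.935,0,0.2],[0,0,0,0,0,0,0.2]]]'
python3 - <<'E'
from cell import *
from h import *
import cv2
from scipy.spatial.transform import Rotation as R
s=state();M=R.from_quat(s['tcp_rot'],scalar_first=True).as_matrix();print(M.round(3),s['q'].round(2))
e=np.array([.5005,-.144,.136]);print('edge in tool mm',(M.T@(e-s['eef_pos'])*1000).round(1))
f=grab_frame('wrist');cv2.imwrite('pics/d.png',f['pixels'][:,:,::-1])
E
```

```text
t: 3.02
eef_pos: [0.4336, -0.1259, 0.2311]
tcp_rot: [0.397, -0.397, 0.585, -0.585]
force: [-0.3, -0.3, 0.4]
grip_width: 0.801
[[-0.368 -0.     0.93 ]
 [-0.93  -0.    -0.368]
 [ 0.    -1.    -0.   ]] [-0.57 -0.35 -0.33  1.6  -0.    2.95]
edge in tool mm [-7.8 95.1 68.9]
```

View pics/d.png

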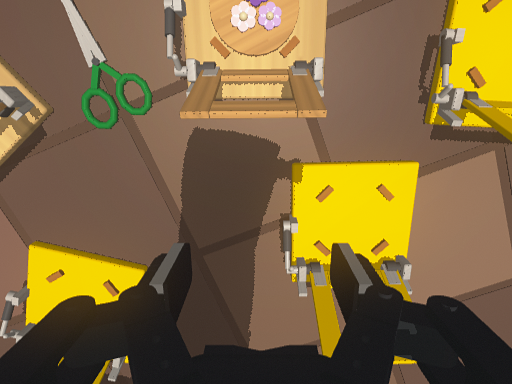

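The wrist view shows the target frame at (253,108) with flowers behind it at (255,15). It also shows the yellow look-alike's flap close under the right finger at (330,320). I need the clearance to it before descending.

Run:
```python
from cell import *
from h import *
import cv2
from scipy.spatial.transform import Rotation as R
s=state();M=R.from_quat(s['tcp_rot'],scalar_first=True).as_matrix();p=s['eef_pos']
f=pickle.load(open('f0.pkl','rb'))
for n,g in (('scene',f['scene']),('wrist',grab_frame('wrist'))):
    P=cloud(g);H=cv2.cvtColor(g['pixels'],cv2.COLOR_RGB2HSV).astype(int)
    y=(H[...,0]>20)&(H[...,0]<32)&(H[...,1]>190)&(g['depth']>0)
    w=(H[...,0]>8)&(H[...,0]<=20)&(H[...,1]>70)&(H[...,1]<190)&(g['depth']>0)
    for nm,m in(('yel',y),('wood',w)):
        m=m&(P[...,2]>.06)&(P[...,2]<.15);T=(P[m]-p)@M*1000
        T=T[(abs(T[:,0])<120)&(abs(T[:,2])<250)]
        if nm=='wood':T=T[T[:,2]>0]
        else:T=T[T[:,2]<30]
        if len(T): print(n,nm,len(T),'x,y,z pct',np.percentile(T,[2,50,98],axis=0).round(0).tolist())
        if nm=='wood':
            t=T[T[:,1]<108];print('  top',len(t),np.percentile(t,[2,50,98],axis=0).round(0).tolist())
```

```text
scene wood 488 x,y,z pct [[-63.0, 96.0, 63.0], [-13.0, 116.0, 73.0], [45.0, 168.0, 92.0]]
  top 151 [[-61.0, 95.0, 61.0], [-14.0, 101.0, 67.0], [43.0, 108.0, 71.0]]
wrist yel 1250 x,y,z pct [[61.0, 101.0, -165.0], [70.0, 134.0, -154.0], [82.0, 170.0, -140.0]]
wrist wood 3755 x,y,z pct [[-59.0, 94.0, 61.0], [-5.0, 105.0, 69.0], [47.0, 166.0, 92.0]]
  top 2122 [[-58.0, 93.0, 61.0], [-5.0, 96.0, 66.0], [47.0, 107.0, 71.0]]
```

The yellow flap is 140 mm behind the fingers, so it is clear. The target's centre is 7 mm to the tool's -x. I descend with that correction and close most of the gap.

```bash
python3 -m handwheel '[[[-0.1,0.4,0,0,0,0,0.2],[0,0.4,0,0,0,0,0.2],[0,0.4,0,0,0,0,0.2],[0,0.38,0,0,0,0,0.2],[0,0,0.2,0,0,0,0.2],[0,0,0.2,0,0,0,0.2],[0,0,0.15,0,0,0,0.2],[0,0,0,0,0,0,0.2]]]'
python3 -m handwheel '[[[0,0,0.13,0,0,0,0.2],[0,0,0.13,0,0,0,0.2],[0,0,0.13,0,0,0,0.2],[0,0,0.13,0,0,0,0.2]]]'
```

```text
t: 4.12
eef_pos: [0.4752, -0.1336, 0.1127]
tcp_rot: [0.398, -0.398, 0.585, -0.585]
force: [0.7, 0.7, -0.6]
grip_width: 0.798
t: 4.62
eef_pos: [0.5117, -0.1478, 0.1128]
tcp_rot: [0.397, -0.398, 0.585, -0.585]
force: [-3.5, 2.1, 2.9]
grip_width: 0.797
```

Contact is made at about 4-5 N against the push, as described. I continue.

```bash
python3 -m handwheel '[[[0,0,0.13,0,0,0,0.2],[0,0,0.13,0,0,0,0.2],[0,0,0.13,0,0,0,0.2],[0,0,0.13,0,0,0,0.2]]]'
python3 - <<'E'
from cell import *
import cv2
cv2.imwrite('pics/e.png',grab_frame('scene')['pixels'][150:320,150:400,::-1].repeat(3,0).repeat(3,1))
E
```

```text
t: 5.12
eef_pos: [0.5479, -0.1625, 0.1124]
tcp_rot: [0.397, -0.398, 0.585, -0.585]
force: [-2.6, 1.2, -0.2]
grip_width: 0.798
```

View pics/e.png

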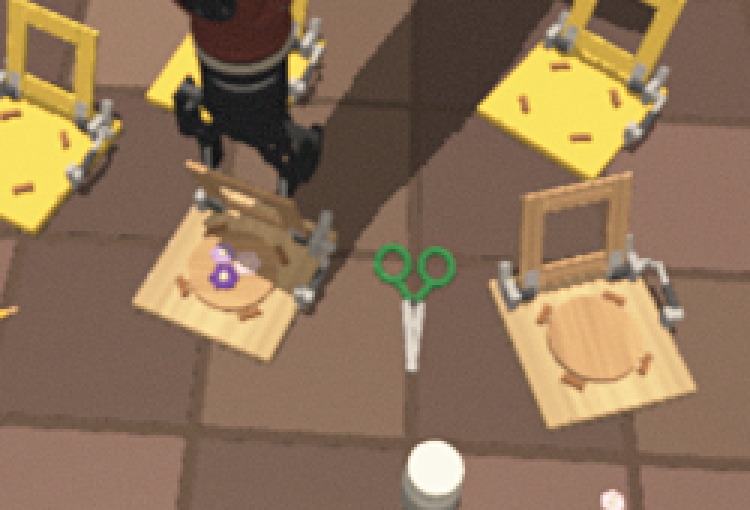

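The view shows the target frame at (240,205) tipped forward past vertical, with both fingers behind it. The bare press at (590,300) is untouched. I continue past the snap point.

```bash
python3 -m handwheel '[[[0,0,0.13,0,0,0,0.2],[0,0,0.13,0,0,0,0.2],[0,0,0.13,0,0,0,0.2],[0,0,0.13,0,0,0,0.2],[0,0,0.1,0,0,0,0.2]]]'
python3 - <<'E'
from cell import *
import cv2
cv2.imwrite('pics/f.png',grab_frame('scene')['pixels'][150:320,150:400,::-1].repeat(3,0).repeat(3,1))
E
```

```text
t: 5.8
eef_pos: [0.5916, -0.1796, 0.1129]
tcp_rot: [-0.398, 0.397, -0.585, 0.585]
force: [0.8, 0.6, -0.9]
grip_width: 0.801
```

View pics/f.png

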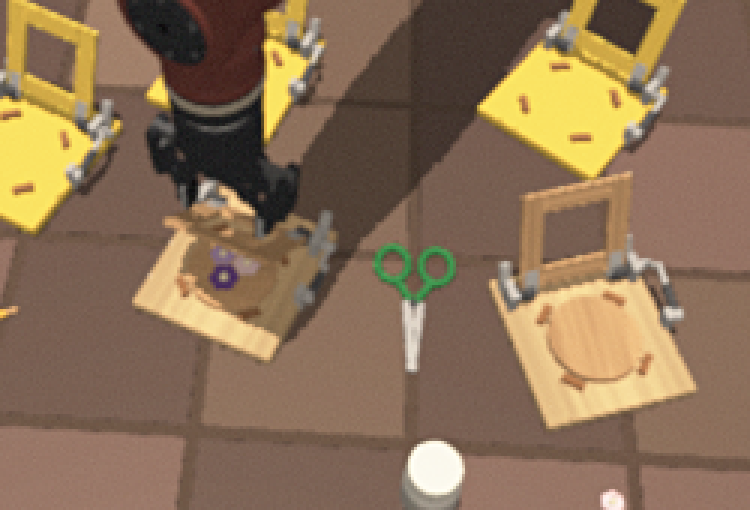

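The frame at (225,230) is now well down and the contact force is about zero, so it is at or past the snap. I push slightly further and wait.

```bash
python3 -m handwheel '[[[0,0,0.12,0,0,0,0.2],[0,0,0.12,0,0,0,0.2],[0,0,0,0,0,0,0.2],[0,0,0,0,0,0,0.2],[0,0,0,0,0,0,0.2],[0,0,0,0,0,0,0.2]]]'
python3 - <<'E'
from cell import *
import cv2
cv2.imwrite('pics/g.png',grab_frame('scene')['pixels'][150:320,150:400,::-1].repeat(3,0).repeat(3,1))
E
```

```text
t: 6.6
eef_pos: [0.6074, -0.1858, 0.1129]
tcp_rot: [-0.397, 0.397, -0.585, 0.585]
force: [-0.4, -0.1, 0.0]
grip_width: 0.799
```

View pics/g.png

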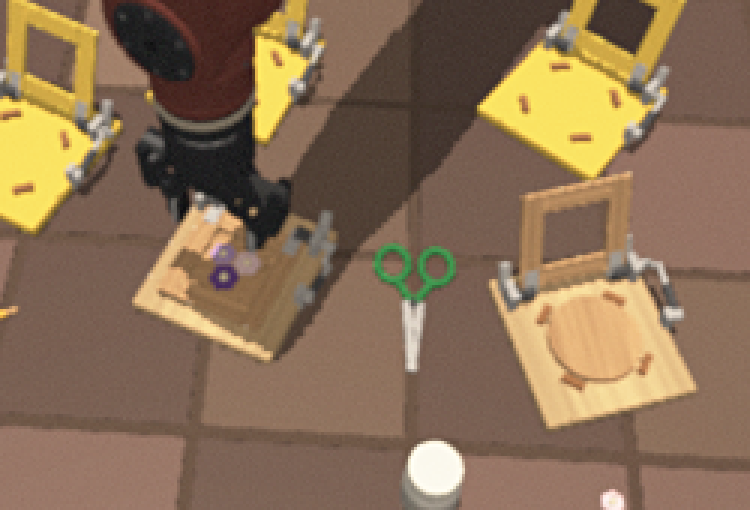

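The frame at (235,270) now lies flat around the flowers, so it has sprung shut. I retreat straight up and check.

```bash
python3 -m handwheel '[[[0,-0.5,0,0,0,0,0.2],[0,-0.5,0,0,0,0,0.2],[0,-0.5,0,0,0,0,0.2],[0,-0.5,-0.5,0,0,0,0.2],[0,0,-0.6,0,0,0,0.2],[0,0,-0.6,0,0,0,0.2],[0,0,0,0,0,0,0.2],[0,0,0,0,0,0,0.2]]]'
python3 - <<'E'
from cell import *
from h import *
import cv2
d0=pickle.load(open('f0.pkl','rb'));s=grab_frame('scene');g=s['pixels']
print(state()['force'].round(2))
for n,f in(('before',d0['scene']),('after',s)):
    P=cloud(f);H=cv2.cvtColor(f['pixels'],cv2.COLOR_RGB2HSV).astype(int)
    m=np.zeros((384,512),bool);m[180:275,190:265]=1
    fl=m&(H[...,0]>115)&(H[...,0]<165)&(H[...,1]>40)&(H[...,2]>100);print(n,'flowers',fl.sum(),P[fl].mean(0).round(4))
    w=(H[...,0]>8)&(H[...,0]<32)&(H[...,1]>70)&(f['depth']>0)
    b=np.zeros_like(m);b[200:295,305:390]=1
    for nm,mm in(('target',m),('bare',b)):
        z=P[...,2];print('  ',nm,'wood px z>.06:',(mm&w&(z>.06)&(z<.15)).sum(),' .025-.037:',(mm&w&(z>.025)&(z<.037)).sum())
    print('  diff bare region',np.abs(f['pixels'][200:295,305:390].astype(int)-d0['scene']['pixels'][200:295,305:390]).mean())
cv2.imwrite('pics/i.png',g[150:320,150:400,::-1].repeat(3,0).repeat(3,1))
E
```

```text
t: 7.65
eef_pos: [0.4893, -0.1391, 0.2632]
tcp_rot: [-0.398, 0.397, -0.584, 0.585]
force: [0.7, -0.2, 0.3]
grip_width: 0.798
[-0.21 -0.1  -0.18]
before flowers 75 [ 0.5927 -0.1866  0.0236]
   target wood px z>.06: 501  .025-.037: 45
   bare wood px z>.06: 515  .025-.037: 60
  diff bare region 0.0
after flowers 74 [ 0.593  -0.1865  0.0237]
   target wood px z>.06: 0  .025-.037: 736
   bare wood px z>.06: 511  .025-.037: 57
  diff bare region 1.6160990712074303
```

View pics/i.png

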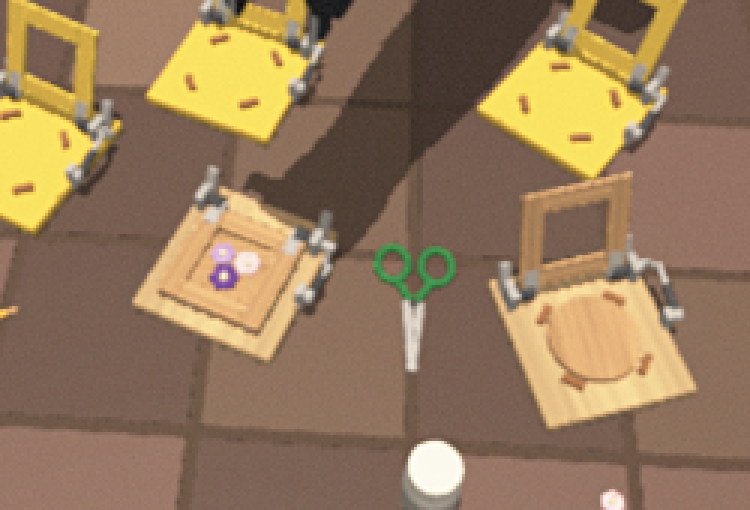

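The frame at (235,270) lies flat and shut around the flowers. The bare press at (590,300) still stands open, and the yellow presses are unmoved.

```bash
python3 -c "
from cell import *
print(job_done())"
```

```text
the job is handed in; nothing more can be done
None
```

I tipped the flowered press's frame over with both part-open fingers on its side bars, and it sprang fully shut. I then backed the arm away and handed the job in at about 7.7 s.

In the last picture:
- **Flowered press:** its frame lies flat at about 25–37 mm high, with no wood left above 60 mm. The flowers moved less than 1 mm.
- **Bare press:** it still stands open with its plaque in place, and its image is unchanged apart from noise.
- **Yellow look-alikes:** the two fully in view look untouched. The middle one's flap was partly behind the arm, but the fingers never came within about 140 mm of it.
- **Robot:** it is clear of everything, with wrist force near zero. The push force I read was about 5 N at most.

No check failed or disagreed.

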